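# Pack the grille gap and hold the panel flush

### The job

On the blue case cover a sprung grille panel stands proud between two dark rails, with a gap on either side of it, only one of them wide enough for the orange spacer. Take the orange spacer out of its caddy, slide it upright fully down into the wide gap, beside the panel and within the length of the rail, and let go of it; then press the panel down with the fingers until it is flush with the rails, and finish while still holding it pressed there. Leave the other things on the bench where they are.

Things in the scene. Friction and masses are not known exactly. Their poses are not given: they have to be found in the camera images.
- case: blue case cover lying on the bench, fixed; 220 (x) x 200 (y) mm. Origin: centre of its underside, on the bench; z up. Its floor, the bottom of both gaps, is 20 mm above the bench. The panel stands over its middle; the rails run along its x, one at +y, one at -y. A ridge 32 mm high runs along y at each x end
- panel (a joint): how far the grille panel is pressed down, m: 0 = up (its top 8 mm above the rails' tops), 0.008 = flush with the rails, at a firm stop. A spring lifts it back up: about 3 N starts it down, about 11 N holds it flush
- panel_top (a point): centre of the top face of the pale grille panel (marked by a blue disc); the panel is 110 mm along the case's x, 100 mm along its y, 12 mm thick, and moves only straight down. Its top is 48 mm above the bench when up, 40 mm when flush. Below it a fixed plinth of the same width fills the space, so the side of each gap is continuous
- rail_slim: slim dark grey rail, 110 (x) x 16 (y) x 20 mm, fixed on the case floor, centre line 74 mm from the case's middle, at its +y or -y (varies). Origin: centre of its underside; x along the rail, parallel to the case's x. Top 40 mm above the bench. Between it and the panel is the WIDE gap: 16 mm wide, 20 mm deep, centre line 58 mm from the case's middle, ends open
- rail_broad: broad dark grey rail on the other side, 110 (x) x 34 (y) x 20 mm, fixed on the case floor with its centre line 74 mm from the middle of the case. Origin and axes as the slim rail's. Between it and the panel is the NARROW gap, 7 mm wide, too narrow for the spacer
- spacer: orange plastic spacer, an upright slab 50 (its x) x 12 (its y) x 58 mm (z), 50 g or so, bottom edges chamfered 2 mm. Origin: centre of its underside. It stands in the narrower slot of the caddy, parallel to it, 5 mm above the bench
- caddy: blue spacer caddy, fixed, 74 (x) x 110 (y) mm, its slot walls 20 mm high. Origin: centre of its underside. The orange spacer's slot is at its y = +34 mm, the thick grey spacer's at y = -34 mm
- spacer_grey: thick grey spacer, 50 x 22 x 58 mm, standing in the caddy; to be left alone. Origin: centre of its underside
- screwdriver: red-handled screwdriver lying on the bench; leave alone. Origin: its underside
- wrench: steel wrench lying on the bench; leave alone. Origin: its underside
- elbow: pale green pipe elbow, about 65 x 70 x 45 mm; leave alone. Origin: its underside
- tape: green roll of tape, 90 mm across, 25 mm high; leave alone. Origin: centre of its underside
- cleaner: clear bottle with a yellow cap, 64 mm across, 170 mm high; leave alone. Origin: centre of its underside
- swab_cup: white plastic cup, 70 mm across, 90 mm high; leave alone. Origin: centre of its underside
- cylinder_head: aluminium compressor cylinder head, 76 mm across, 44 mm high; leave alone. Origin: centre of its underside

How it is judged:
By the outcome, as a careful person would: the job done as asked, in the order asked, and still so for the second after the job is handed in, while the arm keeps its last pose, push and grip.
It also fails if it takes over 48 s, if anything falls off the work surface, if the arm or the gripper's body presses on something with over 40 N, if the wrist force passes 120 N, or if a joint passes its speed limit or range.

### The arm

A 6-joint arm with a two-finger parallel gripper is mounted at the origin on the work surface. World frame = base frame: x ahead of the robot, y to its left, z up, the work surface at z = 0. Lengths are in m, angles in rad, forces in N, time in s.
With the tool pointing down it reaches from about 0.35 to 0.775 m from the base axis. Payload 7.3 kg.
Tool frame: the origin (TCP) lies midway between the tips of the shut fingers; the grasp point (between the pads) lies 19 mm behind it (robot.tcp_to_grasp is the distance from the TCP to the grasp point, in m); z points along the fingers, y is the line along which they close (so a half turn about z gives the same grasp; the last joint's range is limited). The gripper opens to 92 mm and grips with 3 to 60 N. Pads are 19 mm wide; open, the fingers measure 130 mm over their backs; the gripper's body (75 mm by 190 mm) begins 47 mm behind the grasp point.
Start: joints at [-1.331, 0.342, 1.524, -0, 1.275, -0.146], TCP at [0.198, -0.486, 0.227] pointing down, gripper open.
Joint ranges: [-2.53, 2.53], [-0.77, 2.02], [0.04, 2.7], [-1, 4.14], [0.28, 2.66], [-3.11, 3.11]. Speed limits (rad/s): [2.57, 2.57, 3.14, 3.14, 3.14, 3.14].

### API

Orientations are given as [roll, pitch, yaw] about the fixed x, y, z axes, in that order (R = Rz(yaw) Ry(pitch) Rx(roll)).
In Python, from cell import readout, cams, ticket, robot gives the robot as it stands. The module is installed in compiled form; this text tells all that it offers.
- The arm moves only by the tool jog_arm, never from a script. Its argument "plan" is a list of rows, each a list of 5 numbers: the shift along the world's x, y, z each as a share of 0.08 m, from -1 to 1, then the turn about the world's z as a share of 90 degrees, from -1 to 1, then the opening, from -1 (shut) to 1 (fully open). A call has 1 to 12 rows; each row is the pose to reach, as a shift and turn from the pose commanded when the call began; what a row does not reach only later rows make up. A row lasts 1/10 s, in which the tool goes at most 50 mm and 8.59 degrees, less where a joint would pass 70% of its speed; a pose out of reach is approached as far as the arm can. A call with a number of a shift or a turn outside -1 to 1 is refused whole. A call with a gripper value outside its range is refused whole. The fingers move at their own pace and stop on an object; "squeeze" is the grip in N (left out, the last holds). Time passes only in rows, so rows that repeat a pose let the fingers close. It gives the time, the measured TCP pose, the force, the opening and the grip force at its end, in the units of the state.
- readout.observe(): the state, without advancing time (a new reading comes with each control period).
- cams.read_camera(name): name is "side" or "top" or "wrist"; returns the picture (384x512x3 uint8, blue, green, red); there is no depth.
- cams.calibration(name): a dict with "K" (3x3 intrinsics, pixels), "world_from_camera" (4x4, takes a point from camera to world coordinates). Camera axes: x right, y down, z forward; pixel columns grow to the right and rows downward; lengths in m; the calibration is good to about 2 mm. A picture is of the moment at which its call begins: read the wrist's pose just before it. calibration takes no time and is no camera call; for the wrist camera it gives the pose at the moment of the call.
- ticket.hand_in(): hands the job in; it is judged then, once.
The state is a dict: "time": time; "qpos": joint angles; "qvel": joint speeds; "joint_efforts": joint torques, N m; "tool_pos": TCP position; "tool_rot": TCP orientation; "contact_force": force on the tool from outside, world axes, zero at the start; "torque": the same for the moment, N m; "opening": finger opening in m; "grip_force": force on a finger pad.
Only numpy, scipy, OpenCV 4.12 (cv2) and the standard library are available. Lean on these libraries where they do the work, as an engineer would, in place of code of your own. Each camera call takes 0.05 s, during which the arm holds its last target. There are 200 camera calls.

## Working session

There is one attempt and no reset: what is moved stays moved. The work goes in short steps, Python scripts to look and compute and a tool call to move; the robot and the scene stay as the last step left them, time stands still between calls to the robot, and variables do not carry over. Pictures are saved under pics/ and viewed, at most 10 in all, crops included, and the job is handed in when it is done.

Besides the shell and the picture viewer there is one more tool, called as name(argument=value, ...), one argument or row to a line, values as JSON. jog_arm: Moves the arm, as the interface text tells. Shift numbers are shares of 0.08 m and turn numbers shares of 90 degrees, none past 1 either way. Its arguments: {"type":"object","properties":{"plan":{"type":"array"},"squeeze":{"type":"number"}},"required":["plan"]}

```bash
mkdir -p pics; cat > h.py <<'E'
import numpy as np, cv2
from cell import readout, cams, ticket, robot
def ray(c,uv,z):
    K=np.array(c["K"]);T=np.array(c["world_from_camera"])
    d=T[:3,:3]@np.linalg.solve(K,[uv[0],uv[1],1.]);o=T[:3,3]
    return o+d*(z-o[2])/d[2]
def proj(c,p):
    K=np.array(c["K"]);T=np.array(c["world_from_camera"])
    q=K@(T[:3,:3].T@(np.asarray(p)-T[:3,3]));return q[:2]/q[2]
E
python3 - <<'E'
from h import *
for n in("top","side"):
    im=cams.read_camera(n);cv2.imwrite(f"pics/{n}0.png",im)
    c=cams.calibration(n);print(n,np.round(c["K"],1).tolist(),np.round(c["world_from_camera"],3).tolist())
a=cv2.imread("pics/top0.png");cv2.imwrite("pics/top0b.png",cv2.resize(a,(800,600)))
print(readout.observe())
E
```

```text
top [[420.8, 0.0, 253.1], [0.0, 420.8, 186.0], [0.0, 0.0, 1.0]] [[-0.012, -0.997, 0.077, 0.462], [-1.0, 0.012, 0.007, -0.009], [-0.008, -0.077, -0.997, 1.402], [0.0, 0.0, 0.0, 1.0]]
side [[360.6, 0.0, 256.2], [0.0, 360.6, 191.3], [0.0, 0.0, 1.0]] [[0.999, -0.023, 0.025, 0.519], [-0.034, -0.701, 0.712, -0.731], [0.001, -0.713, -0.702, 0.779], [0.0, 0.0, 0.0, 1.0]]
{'time': 0.1, 'qpos': array([-1.33100470e+00,  3.42667415e-01,  1.52490637e+00, -1.77506832e-05,
        1.27535645e+00, -1.46014990e-01]), 'qvel': array([-0.00078939, -0.00157228,  0.00018005,  0.00020804,  0.00170074,
        0.00041172]), 'joint_efforts': array([ 1.04398110e-03, -4.32006741e+01, -2.44694173e+01,  7.19101564e-02,
        5.26309479e-02, -4.48963942e-05]), 'tool_pos': array([ 0.1974868 , -0.48606946,  0.22611226]), 'tool_rot': array([-3.14026684e+00, -1.77818425e-04,  3.85811683e-01]), 'contact_force': array([-0.34498255,  0.24087359,  1.05735218]), 'torque': array([ 0.03520757, -0.03089066,  0.06051088]), 'grip_force': 0.0, 'opening': 0.09158949282624777}
```

View pics/top0b.png

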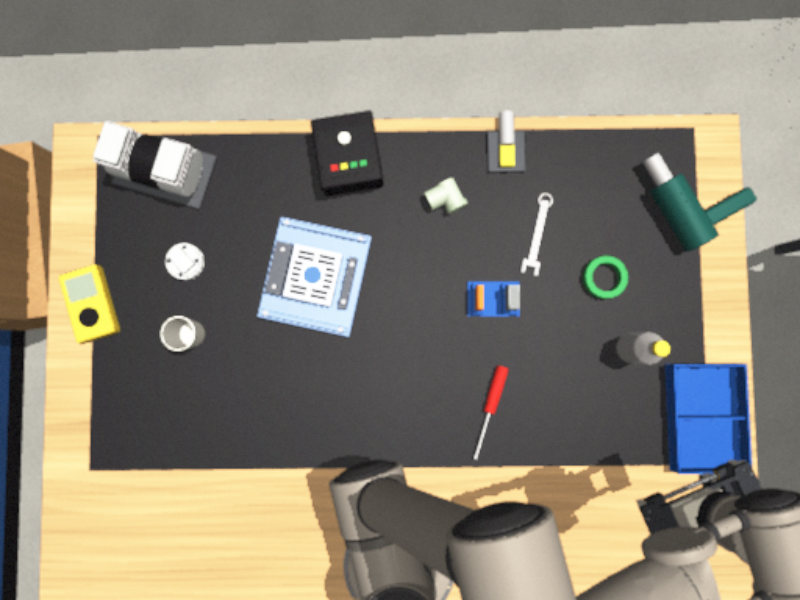

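View pics/side0.png

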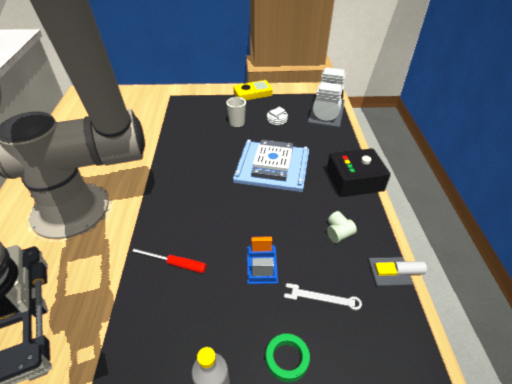

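The top view shows the case at about (313,275), with the slim rail on its right (world -y) side, and the orange spacer at (480,297) in the caddy, left slot. Next I'll measure.

```bash
python3 - <<'E'
from h import *
c=cams.calibration("top");im=cv2.imread("pics/top0.png");hsv=cv2.cvtColor(im,cv2.COLOR_BGR2HSV)
def rects(m,box,z,amin,name):
    x0,y0,x1,y1=box;mm=np.zeros_like(m);mm[y0:y1,x0:x1]=m[y0:y1,x0:x1]
    for k in cv2.findContours(mm,cv2.RETR_LIST,cv2.CHAIN_APPROX_NONE)[0]:
        if cv2.contourArea(k)<amin: continue
        w=np.array([ray(c,p,z)[:2] for p in k[:,0]+0.0],np.float32)
        r=cv2.minAreaRect(w*1000)
        b=cv2.boxPoints(r); e=[b[1]-b[0],b[2]-b[1]]; l=max(e,key=np.linalg.norm)
        print(name,np.round(r[0],1),np.round(r[1],1),"long-axis deg",round(float(np.degrees(np.arctan2(l[1],l[0]))),1))
rects(cv2.inRange(hsv,(5,150,120),(20,255,255)),(290,170,345,215),.063,10,"orange")
rects(cv2.inRange(hsv,(105,150,60),(125,255,255)),(290,170,345,215),.02,30,"caddy")
rects(cv2.inRange(hsv,(95,120,120),(115,255,255)),(185,160,215,190),.048,15,"disc")
rects(cv2.inRange(hsv,(0,0,0),(180,110,110)),(168,145,235,205),.04,40,"rails")
rects(cv2.inRange(hsv,(90,40,120),(125,255,255)),(160,130,245,220),.025,1500,"case")
E
```

```text
orange [ 550.7 -169.5] [ 9.6 44.7] long-axis deg -1.2
caddy [ 553.6 -173. ] [26.3 59.5] long-axis deg -1.3
caddy [ 551.6 -203.8] [108.2  69.2] long-axis deg 89.3
disc [604.7 174.9] [16.5 15.3] long-axis deg 18.2
disc [601.4 175.4] [25.9 26.1] long-axis deg -0.1
rails [566.8  74.1] [ 22.7 114. ] long-axis deg -0.5
rails [643.1 264.6] [125.   26.3] long-axis deg 0.2
case [596.3 173.4] [196.2 198.6] long-axis deg -13.4
case [602.5 172.3] [201.4 221. ] long-axis deg -13.0
```

jog_arm(
  plan=[
    [0.45, 0.4, 0, -0.09, -0.1],
    [0.88, 0.79, 0, -0.18, -0.1],
    [0.88, 0.79, 0, -0.256, -0.1],
    [0.88, 0.79, 0, -0.256, -0.1],
  ],
)

```text
time: 0.5
tool_pos: [0.2688, -0.4222, 0.2266]
tool_rot: [-3.141, 0.0, -0.015]
contact_force: [-0.3, 0.3, 0.2]
opening: 0.0645
grip_force: 0.0
```

jog_arm(
  plan=[
    [0.45, 0.4, 0, 0, -0.1],
    [0.88, 0.79, 0, 0, -0.1],
    [0.88, 0.79, 0, 0, -0.1],
  ],
)

```text
time: 0.8
tool_pos: [0.3407, -0.3574, 0.2265]
tool_rot: [-3.14, -0.001, -0.009]
contact_force: [-0.7, 0.2, -0.9]
opening: 0.0427
grip_force: 0.0
```

jog_arm(
  plan=[
    [0.45, 0.4, 0, 0, -0.1],
    [0.88, 0.79, 0, 0, -0.1],
    [0.88, 0.79, 0, 0, -0.1],
  ],
)

```text
time: 1.1
tool_pos: [0.411, -0.2947, 0.2265]
tool_rot: [-3.141, -0.001, -0.009]
contact_force: [-0.4, -0.6, -0.3]
opening: 0.0412
grip_force: 0.0
```

jog_arm(
  plan=[
    [0.45, 0.4, 0, 0, -0.1],
    [0.88, 0.79, 0, 0, -0.1],
    [0.88, 0.79, 0, 0, -0.1],
  ],
)

```text
time: 1.4
tool_pos: [0.4814, -0.232, 0.2264]
tool_rot: [-3.141, -0.001, -0.01]
contact_force: [0.0, -1.3, 0.7]
opening: 0.0414
grip_force: 0.0
```

jog_arm(
  plan=[
    [0.45, 0.4, 0, 0, -0.1],
    [0.87, 0.79, 0, 0, -0.1],
    [0.87, 0.79, 0, 0, -0.1],
    [0.87, 0.79, 0, 0, -0.1],
  ],
)

```text
time: 1.8
tool_pos: [0.5483, -0.1716, 0.2261]
tool_rot: [3.141, 0.002, -0.014]
contact_force: [-1.0, -0.9, -0.1]
opening: 0.0415
grip_force: 0.0
```

```bash
python3 - <<'E'
from h import *
c=cams.calibration("wrist");im=cams.read_camera("wrist");cv2.imwrite("pics/w1.png",im)
print(np.round(c["world_from_camera"],3).tolist(),readout.observe()["tool_pos"])
print(proj(c,[.551,-.1695,.063]))
hsv=cv2.cvtColor(im,cv2.COLOR_BGR2HSV);m=cv2.inRange(hsv,(5,150,60),(20,255,255))
for k in cv2.findContours(m,0,cv2.CHAIN_APPROX_NONE)[0]:
    if cv2.contourArea(k)<100: continue
    print(cv2.boundingRect(k),np.round(cv2.approxPolyDP(k,4,True)[:,0].tolist()).tolist())
    for p in cv2.approxPolyDP(k,4,True)[:,0]+0.: print(np.round(ray(c,p,.063),4))
E
```

```text
[[-0.013, -0.967, -0.255, 0.617], [-1.0, 0.013, 0.004, -0.173], [-0.0, 0.255, -0.967, 0.384], [0.0, 0.0, 0.0, 1.0]] [ 0.54784813 -0.17206525  0.22628904]
[257.00340558 176.2464129 ]
(323, 290, 116, 8) [[323, 297], [420, 297], [420, 290], [422, 296], [436, 297], [438, 291], [397, 290], [399, 296], [383, 290], [390, 294], [379, 297], [379, 290], [365, 290], [367, 295], [336, 290]]
[ 0.3881 -0.2538  0.063 ]
[ 0.3865 -0.3812  0.063 ]
[ 0.397  -0.3798  0.063 ]
[ 0.388  -0.3836  0.063 ]
[ 0.3862 -0.4022  0.063 ]
[ 0.3952 -0.4035  0.063 ]
[ 0.3974 -0.3498  0.063 ]
[ 0.3884 -0.3534  0.063 ]
[ 0.3976 -0.3315  0.063 ]
[ 0.3915 -0.3413  0.063 ]
[ 0.3872 -0.3273  0.063 ]
[ 0.3977 -0.3263  0.063 ]
[ 0.3979 -0.3081  0.063 ]
[ 0.3904 -0.3113  0.063 ]
[ 0.3984 -0.2703  0.063 ]
(254, 149, 11, 47) [[257, 149], [254, 194], [263, 195], [263, 173], [255, 175], [255, 154], [263, 150]]
[ 0.5826 -0.17    0.063 ]
[ 0.5296 -0.1656  0.063 ]
[ 0.5282 -0.1763  0.063 ]
[ 0.5548 -0.1765  0.063 ]
[ 0.5525 -0.1672  0.063 ]
[ 0.577  -0.1676  0.063 ]
[ 0.5814 -0.1768  0.063 ]
```

View pics/w1.png

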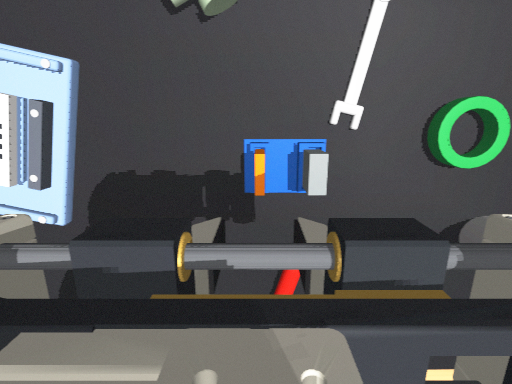

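The wrist view shows the orange spacer at about (258,172) and the grey one at (316,172), with the fingers straddling below. The spacer is near (0.553,-0.171).

jog_arm(
  plan=[
    [0.04, 0, -0.5, 0, -0.1],
    [0.04, 0, -1, 0, -0.1],
    [0.04, 0, -1, 0, -0.1],
    [0.04, 0, -1, 0, -0.1],
  ],
)

```text
time: 2.25
tool_pos: [0.5513, -0.1719, 0.1474]
tool_rot: [3.142, 0.001, -0.018]
contact_force: [-0.7, -0.3, 0.0]
opening: 0.0414
grip_force: 0.0
```

jog_arm(
  plan=[
    [0, 0, -0.4, 0, -0.1],
    [0, 0, -0.75, 0, -0.1],
    [0, 0, -0.75, 0, -0.1],
    [0, 0, -0.75, 0, -0.1],
    [0, 0, -0.75, 0, -0.1],
  ],
)

```text
time: 2.75
tool_pos: [0.5535, -0.1714, 0.0895]
tool_rot: [3.14, -0.004, -0.017]
contact_force: [-0.5, -0.1, 0.2]
opening: 0.0414
grip_force: 0.0
```

```bash
python3 - <<'E'
from h import *
s=readout.observe();print(s["tool_pos"],s["tool_rot"],s["contact_force"],s["opening"])
c=cams.calibration("wrist");im=cams.read_camera("wrist")
cv2.imwrite("pics/w2.png",im)
hsv=cv2.cvtColor(im,cv2.COLOR_BGR2HSV);m=cv2.inRange(hsv,(5,150,60),(20,255,255));m[230:]=0
ys,xs=np.nonzero(m)
print(xs.min(),xs.max(),ys.min(),ys.max())
for r in range(ys.min(),ys.max(),8):
    q=xs[ys==r];print(r,[np.round(ray(c,(a,r),.063)[:2],4).tolist() for a in (q.min()-.5,q.max()+.5)])
E
```

```text
[ 0.55345011 -0.17137879  0.08950127] [ 3.13962291 -0.00420428 -0.01652434] [-0.49784824 -0.05298996  0.2453422 ] 0.04135427820557815
252 267 173 229
173 [[0.5867, -0.1685], [0.5866, -0.1765]]
181 [[0.5812, -0.1671], [0.5811, -0.1772]]
189 [[0.5757, -0.1669], [0.5755, -0.1778]]
197 [[0.57, -0.1668], [0.5699, -0.1778]]
205 [[0.5643, -0.1667], [0.5641, -0.1777]]
213 [[0.5585, -0.1666], [0.5583, -0.1777]]
221 [[0.5526, -0.1664], [0.5524, -0.1776]]
```

View pics/w2.png

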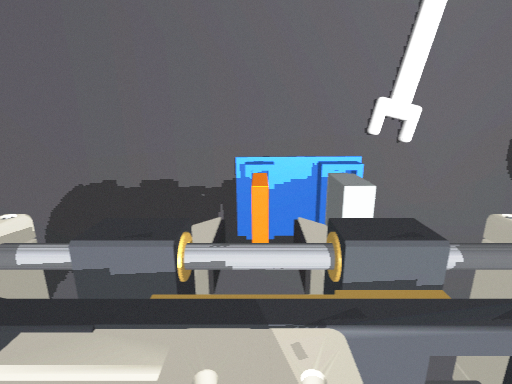

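The spacer is centred at (260,212) between the fingers, at y≈-0.172. Descending to grasp.

jog_arm(
  plan=[
    [0, -0.01, -0.3, 0, -0.1],
    [0, -0.01, -0.63, 0, -0.1],
    [0, -0.01, -0.63, 0, -0.1],
    [0, -0.01, -0.63, 0, -0.1],
    [0, -0.01, -0.63, 0, -1],
    [0, -0.01, -0.63, 0, -1],
    [0, -0.01, -0.63, 0, -1],
    [0, -0.01, -0.63, 0, -1],
    [0, -0.01, -0.63, 0, -1],
  ],
  squeeze=20,
)

```text
time: 3.7
tool_pos: [0.5522, -0.1713, 0.0368]
tool_rot: [3.141, -0.001, -0.016]
contact_force: [-0.4, 1.0, 3.6]
opening: 0.0115
grip_force: 20.0
```

jog_arm(
  plan=[
    [0, 0, 0.2, 0, -1],
    [0, 0, 0.6, 0, -1],
    [0, 0, 1, 0, -1],
    [0, 0, 1, 0, -1],
  ],
)

```text
time: 4.1
tool_pos: [0.5544, -0.1723, 0.1208]
tool_rot: [3.138, -0.008, -0.016]
contact_force: [0.0, 0.0, -0.0]
opening: 0.0117
grip_force: 20.0
```

jog_arm(
  plan=[
    [0, 0.3, 0.3, 0, -1],
    [0.06, 0.6, 0.5, -0.03, -1],
    [0.11, 0.9, 0.5, -0.06, -1],
    [0.11, 0.9, 0.5, -0.06, -1],
  ],
)

```text
time: 4.5
tool_pos: [0.5608, -0.0966, 0.1561]
tool_rot: [-3.141, 0.0, -0.109]
contact_force: [0.2, -1.1, -0.1]
opening: 0.0119
grip_force: 20.0
```

jog_arm(
  plan=[
    [0, 0.4, 0, -0.04, -1],
    [0.11, 0.9, 0, -0.074, -1],
    [0.11, 0.9, 0, -0.074, -1],
  ],
)

```text
time: 4.8
tool_pos: [0.5695, -0.0239, 0.1554]
tool_rot: [-3.14, 0.002, -0.224]
contact_force: [-0.2, -0.0, -0.9]
opening: 0.0118
grip_force: 20.0
```

jog_arm(
  plan=[
    [0.06, 0.4, 0, 0, -1],
    [0.11, 0.9, 0, 0, -1],
    [0.11, 0.9, 0, 0, -1],
    [0.11, 0.9, 0, 0, -1],
    [0.11, 0.9, 0, 0, -1],
  ],
)

```text
time: 5.3
tool_pos: [0.5782, 0.0434, 0.1558]
tool_rot: [3.141, 0.001, -0.227]
contact_force: [-0.4, -0.5, -1.0]
opening: 0.0118
grip_force: 20.0
```

```bash
python3 - <<'E'
from h import *
s=readout.observe();print(s["tool_pos"],s["tool_rot"],s["contact_force"],s["opening"])
c=cams.calibration("wrist");im=cams.read_camera("wrist")
np.save("w3.npy",im);np.savez("c3.npz",**{k:np.array(c[k]) for k in("K","world_from_camera")})
cv2.imwrite("pics/w3.png",im)
E
```

```text
[0.57817111 0.04340523 0.15580093] [ 3.14075515e+00  8.46501506e-04 -2.27206074e-01] [-0.3758411  -0.46758736 -1.00343914] 0.01178069471741162
```

View pics/w3.png

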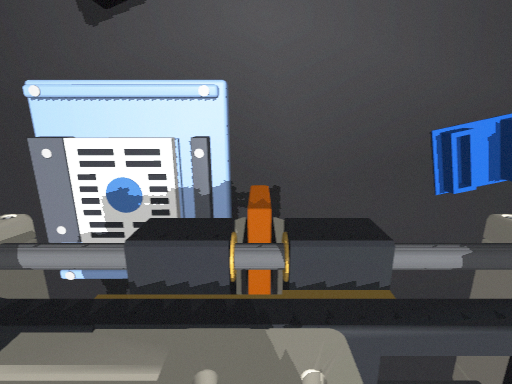

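The wrist view shows the disc at (124,195), the slim rail at x≈191–211, the wide gap at x≈180–191 and the spacer held straight at (260,240). The case and spacer look aligned.

```bash
python3 - <<'E'
from h import *
im=np.load("w3.npy");c=dict(np.load("c3.npz"))
for r in(150,195): print(r,[(x,im[r,x].tolist()) for x in range(166,222,2)])
hsv=cv2.cvtColor(im,cv2.COLOR_BGR2HSV)
m=cv2.inRange(hsv,(95,150,100),(115,255,255));m[:,:100]=0;m[:,150:]=0;m[:165]=0;m[225:]=0
ys,xs=np.nonzero(m);d=ray(c,((xs.min()+xs.max())/2,(ys.min()+ys.max())/2),.048);print("disc",d,xs.min(),xs.max(),ys.min(),ys.max())
g=im.max(2).astype(int); L=[];P=[];BL=[]
for r in range(145,212,3):
    seg=np.nonzero(g[r,183:206]<110)[0]
    if len(seg): L.append(ray(c,(183+seg[0]-.5,r),.04)[:2])
    w=np.nonzero(im[r,150:186,2]>170)[0]
    if len(w): P.append(ray(c,(150+w[-1]+.5,r),.048)[:2])
for n,A in(("rail inner",L),("panel edge",P)):
    vx,vy,x0,y0=cv2.fitLine(np.array(A,np.float32),cv2.DIST_HUBER,0,.001,.001).ravel()
    dist=vx*(y0-d[1])-vy*(x0-d[0]);print(n,len(A),np.degrees(np.arctan(vy/vx)),"dist from disc",dist)
E
```

```text
150 [(166, [255, 255, 255]), (168, [255, 255, 255]), (170, [255, 255, 255]), (172, [212, 213, 211]), (174, [151, 151, 153]), (176, [251, 228, 198]), (178, [219, 169, 140]), (180, [244, 210, 174]), (182, [254, 239, 212]), (184, [254, 241, 214]), (186, [254, 239, 211]), (188, [254, 240, 213]), (190, [252, 228, 195]), (192, [151, 138, 128]), (194, [143, 132, 128]), (196, [250, 250, 250]), (198, [250, 250, 250]), (200, [250, 250, 251]), (202, [233, 231, 231]), (204, [155, 143, 136]), (206, [145, 134, 126]), (208, [62, 56, 52]), (210, [193, 153, 132]), (212, [254, 239, 212]), (214, [254, 240, 213]), (216, [254, 240, 214]), (218, [254, 241, 213]), (220, [254, 238, 210])]
195 [(166, [191, 192, 192]), (168, [191, 193, 192]), (170, [194, 196, 193]), (172, [191, 192, 192]), (174, [190, 193, 194]), (176, [109, 108, 109]), (178, [125, 115, 110]), (180, [174, 134, 112]), (182, [98, 78, 63]), (184, [181, 144, 120]), (186, [179, 141, 117]), (188, [181, 141, 117]), (190, [179, 142, 118]), (192, [179, 143, 117]), (194, [106, 88, 78]), (196, [82, 74, 71]), (198, [83, 76, 72]), (200, [82, 73, 70]), (202, [117, 107, 101]), (204, [84, 76, 74]), (206, [84, 78, 73]), (208, [77, 70, 66]), (210, [40, 36, 35]), (212, [112, 87, 76]), (214, [182, 142, 120]), (216, [180, 142, 120]), (218, [180, 141, 119]), (220, [178, 140, 118])]
disc [0.60396074 0.17405657 0.048     ] 106 141 178 211
rail inner 8 -47.108936 dist from disc -0.057812232067581765
panel edge 23 -28.513699 dist from disc -0.0515096993062557
```

```bash
python3 - <<'E'
from h import *
c=dict(np.load("c3.npz"));d=np.array([.60396,.17406])
for n,z,a,b in(("panel",.048,173.2,175.3),("railin",.04,191.3,193.4),("railout",.04,207.2,209.3)):
    A=ray(c,(a,150),z)[:2];B=ray(c,(b,195),z)[:2];t=(A-B)/np.linalg.norm(A-B)
    u=np.array([np.cos(np.radians(-13)),np.sin(np.radians(-13))]);nn=np.array([-u[1],u[0]])
    print(n,A,B,np.degrees(np.arctan2(t[1],t[0])),(A-d)@nn,(B-d)@nn)
im=np.load("w3.npy");hsv=cv2.cvtColor(im,cv2.COLOR_BGR2HSV);m=cv2.inRange(hsv,(3,150,60),(20,255,255))
for r in(188,195,200,205,212):
    x=np.nonzero(m[r,230:290])[0]+230;q=[ray(c,(v,r),.156+.026)[:2] for v in(x[0]-.5,x[-1]+.5)];print(r,x[0],x[-1],q)
T=c["world_from_camera"];print(T[:3,3],np.degrees(np.arctan2(T[1,1],T[0,1])))
E
```

```text
panel [0.63467059 0.11338526] [0.59205936 0.12458987] -14.73239579089271 -0.05221126721366788 -0.05087927956695388
railin [0.63040786 0.09881991] [0.58634837 0.1096354 ] -13.791945002819793 -0.06736221323010348 -0.06673516090492382
railout [0.62694386 0.08376344] [0.58273837 0.093941  ] -12.965442797534166 -0.08281202035885378 -0.08283937983269048
188 250 268 [array([0.61419191, 0.03972536]), array([0.61212837, 0.03075446])]
195 249 269 [array([0.6108791 , 0.04101925]), array([0.6085834, 0.0310387])]
200 248 270 [array([0.60851733, 0.04209037]), array([0.60599116, 0.0311076 ])]
205 248 270 [array([0.60602276, 0.04269189]), array([0.60348465, 0.03165692])]
212 247 271 [array([0.60260136, 0.04402669]), array([0.59982416, 0.03195182])]
[0.64528294 0.02780129 0.31389258] 167.04603298690705
```

jog_arm(
  plan=[
    [0.08, 0.4, 0, 0, -1],
    [0.155, 0.91, 0, 0, -1],
    [0.155, 0.91, 0, 0, -1],
    [0.155, 0.91, -0.4, 0, -1],
    [0.155, 0.91, -0.7, 0, -1],
    [0.155, 0.91, -0.7, 0, -1],
    [0.155, 0.91, -0.7, 0, -1],
    [0.155, 0.91, -0.7, 0, -1],
  ],
)

```text
time: 6.15
tool_pos: [0.5919, 0.1168, 0.1019]
tool_rot: [-3.141, -0.003, -0.228]
contact_force: [0.4, 0.0, 0.1]
opening: 0.0119
grip_force: 20.0
```

```bash
python3 - <<'E'
from h import *
s=readout.observe();print(s["tool_pos"],s["tool_rot"],s["contact_force"],s["opening"])
c=cams.calibration("wrist");im=cams.read_camera("wrist")
np.save("w4.npy",im);np.savez("c4.npz",**{k:np.array(c[k]) for k in("K","world_from_camera")})
cv2.imwrite("pics/w4.png",cv2.resize(im[80:260,120:400],None,fx=2.8,fy=2.8,interpolation=cv2.INTER_NEAREST))
E
```

```text
[0.59188364 0.11683433 0.10192955] [-3.14099679e+00 -2.57469532e-03 -2.27704739e-01] [0.41770781 0.01696239 0.05445148] 0.011902468215174735
```

View pics/w4.png

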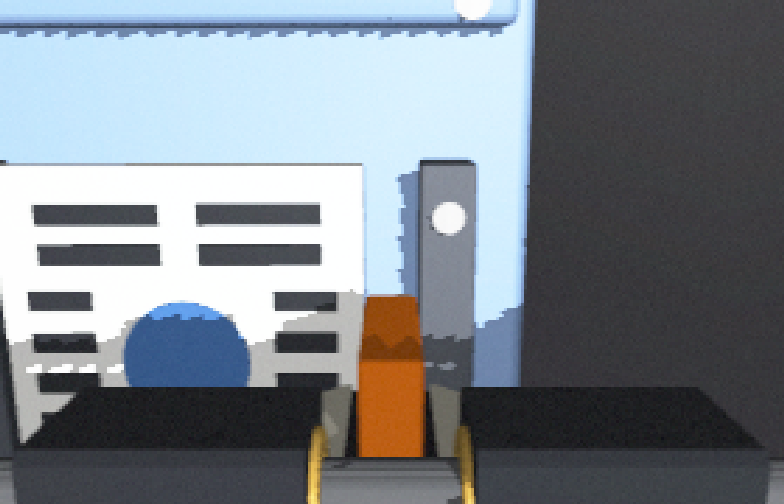

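The spacer's bottom front edge is at crop x 366–416, the panel edge at 363 and the rail inner edge at 420, all parallel. I'll compute the lateral offset.

```bash
python3 - <<'E'
from h import *
c=dict(np.load("c4.npz"));t=np.array([.5919,.1168]);a=-.2277
nn=np.array([-np.sin(a),np.cos(a)])
f=lambda x,y,z:round(float((ray(c,(120+x/2.8,80+y/2.8),z)[:2]-t)@nn)*1000,2)
for r,p,i,o in((175,363,420,476),(290,364.5,421.5,474)): print(r,f(p,r,.048),f(i,r,.04),f(o,r,.04))
print("spacer",f(366,297,.0701),f(416,297,.0701), "top",f(358,362,.128),f(424,362,.128))
E
```

```text
175 7.1 -8.42 -23.93
290 6.91 -9.21 -24.3
spacer 5.81 -6.64 top 5.45 -6.22
```

jog_arm(
  plan=[
    [0, -0.005, -0.1, 0, -1],
    [0, -0.005, -0.2, 0, -1],
    [0, -0.005, -0.3, 0, -1],
    [0, -0.005, -0.4, 0, -1],
    [0, -0.005, -0.5, 0, -1],
    [0, -0.005, -0.56, 0, -1],
    [0, -0.005, -0.56, 0, -1],
  ],
)

```text
time: 6.9
tool_pos: [0.5902, 0.1171, 0.0545]
tool_rot: [3.141, 0.002, -0.227]
contact_force: [0.3, 0.2, 0.3]
opening: 0.0116
grip_force: 20.0
```

jog_arm(
  plan=[
    [0, 0, -0.02, 0, -1],
    [0, 0, -0.035, 0, -1],
    [0, 0, -0.035, 0, -1],
  ],
)

```text
time: 7.2
tool_pos: [0.5909, 0.1172, 0.0529]
tool_rot: [-3.142, -0.0, -0.227]
contact_force: [-0.3, -0.1, -0.5]
opening: 0.0122
grip_force: 20.0
```

jog_arm(
  plan=[
    [0, 0, -0.015, 0, -1],
    [0, 0, -0.03, 0, -1],
    [0, 0, -0.03, 0, -1],
  ],
)

```text
time: 7.5
tool_pos: [0.5911, 0.1172, 0.0518]
tool_rot: [-3.141, -0.001, -0.227]
contact_force: [-2.5, 0.2, 9.2]
opening: 0.0122
grip_force: 20.0
```

jog_arm(
  plan=[
    [0, 0, 0.01, 0, -0.4],
    [0, 0, 0.01, 0, -0.4],
    [0, 0, 0.01, 0, -0.4],
    [0, 0, 0.01, 0, -0.4],
    [0, 0, 0.01, 0, -0.4],
    [0, 0, 0.4, 0, -0.4],
    [0, 0, 0.8, 0, -0.4],
    [0, 0, 1, 0, -0.4],
    [0, 0, 1, 0, -0.4],
  ],
)

```text
time: 8.4
tool_pos: [0.5923, 0.1173, 0.133]
tool_rot: [-3.14, -0.005, -0.227]
contact_force: [-0.1, 0.4, 0.1]
opening: 0.0275
grip_force: 0.0
```

jog_arm(
  plan=[
    [-0.3, 0, 0.4, 0, -0.4],
    [-0.8, 0, 0.8, 0, -0.4],
    [-0.8, 0, 0.8, 0, -0.4],
    [-0.8, 0, 0.8, 0, -0.4],
  ],
)

```text
time: 8.8
tool_pos: [0.5265, 0.1173, 0.1942]
tool_rot: [-3.142, -0.0, -0.227]
contact_force: [0.1, 0.5, 0.2]
opening: 0.0272
grip_force: 0.0
```

```bash
python3 - <<'E'
from h import *
s=readout.observe();print(s["tool_pos"],s["tool_rot"],s["contact_force"],s["opening"])
c=cams.calibration("wrist");im=cams.read_camera("wrist")
np.save("w5.npy",im);np.savez("c5.npz",**{k:np.array(c[k]) for k in("K","world_from_camera")})
sd=cams.read_camera("side");np.save("s5.npy",sd)
a=cv2.resize(im[60:260,80:380],None,fx=2,fy=2);b=cv2.resize(sd[130:200,225:320],None,fx=2,fy=2,interpolation=cv2.INTER_CUBIC)
o=np.zeros((400,800,3),np.uint8);o[:,:600]=a;o[:140,610:800]=b;cv2.imwrite("pics/w5.png",o)
c=cams.calibration("side");m=cv2.inRange(cv2.cvtColor(sd,cv2.COLOR_BGR2HSV),(5,150,80),(20,255,255))[130:200,225:320]
ys,xs=np.nonzero(m);print("side orange x",xs.min()+225,xs.max()+225,"y",ys.min()+130,ys.max()+130,"pred top corners",[np.round(proj(c,[.5911+dx*.974,.1172-dx*.227-.006,.078]),1) for dx in(-.025,.025)])
E
```

```text
[0.52646003 0.11725724 0.19417649] [-3.14156384e+00 -4.99145618e-04 -2.26547277e-01] [0.14624311 0.54447228 0.21465179] 0.027218754345646978
side orange x 262 277 y 158 171 pred top corners [array([262.1, 159.8]), array([278.3, 161.8])]
```

View pics/w5.png

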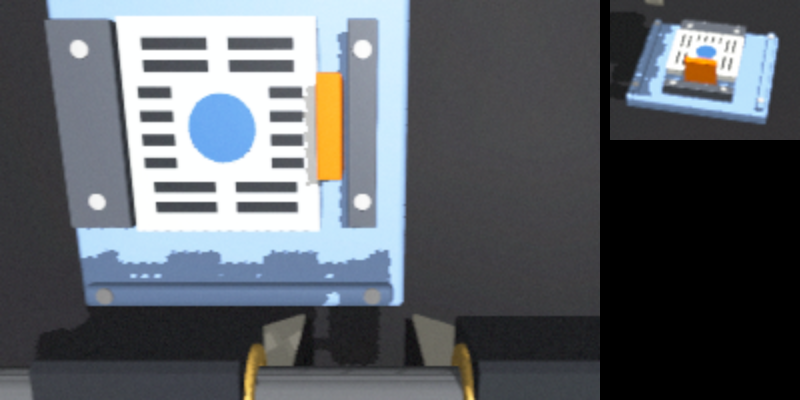

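The spacer is upright in the wide gap (crop ≈ (328,126)), beside the panel and within the rail's length. Next: shut the fingers and go over the disc.

jog_arm(
  plan=[
    [0.4, 0.3, 0, 0, -1],
    [0.95, 0.715, 0, 0, -1],
    [0.95, 0.715, 0, 0, -1],
    [0.95, 0.715, -0.3, 0, -1],
    [0.95, 0.715, -0.8, 0, -1],
    [0.95, 0.715, -1, 0, -1],
    [0.95, 0.715, -1, 0, -1],
  ],
  squeeze=20,
)

```text
time: 9.6
tool_pos: [0.6006, 0.1736, 0.1094]
tool_rot: [3.138, 0.008, -0.227]
contact_force: [-0.6, -0.2, -0.1]
opening: 0.0007
grip_force: 0.0
```

jog_arm(
  plan=[
    [0, 0, -0.2, 0, -1],
    [0, 0, -0.4, 0, -1],
    [0, 0, -0.6, 0, -1],
    [0, 0, -0.7, 0, -1],
    [0, 0, -0.7, 0, -1],
  ],
)

```text
time: 10.1
tool_pos: [0.6025, 0.1741, 0.0575]
tool_rot: [3.141, 0.002, -0.227]
contact_force: [0.6, -0.9, -1.0]
opening: 0.0008
grip_force: 0.0
```

Press: 17 mm down to flush, in small steps.

jog_arm(
  plan=[
    [0, 0, -0.05, 0, -1],
    [0, 0, -0.1, 0, -1],
    [0, 0, -0.15, 0, -1],
    [0, 0, -0.18, 0, -1],
    [0, 0, -0.2, 0, -1],
    [0, 0, -0.2, 0, -1],
    [0, 0, -0.2, 0, -1],
  ],
)

```text
time: 10.8
tool_pos: [0.6033, 0.1744, 0.0436]
tool_rot: [-3.141, -0.002, -0.227]
contact_force: [-0.8, -0.5, 7.2]
opening: 0.0004
grip_force: 3.6
```

jog_arm(
  plan=[
    [0, 0, -0.02, 0, -1],
    [0, 0, -0.04, 0, -1],
    [0, 0, -0.05, 0, -1],
    [0, 0, -0.05, 0, -1],
    [0, 0, -0.05, 0, -1],
  ],
)

```text
time: 11.3
tool_pos: [0.6033, 0.1745, 0.0402]
tool_rot: [-3.141, -0.002, -0.227]
contact_force: [-4.0, -0.7, 11.0]
opening: 0.0001
grip_force: 5.6
```

Just about flush; press a little further for a firm margin against the stop.

jog_arm(
  plan=[
    [0, 0, -0.01, 0, -1],
    [0, 0, -0.02, 0, -1],
    [0, 0, -0.02, 0, -1],
    [0, 0, -0.02, 0, -1],
  ],
)

```text
time: 11.7
tool_pos: [0.6034, 0.1745, 0.0401]
tool_rot: [-3.141, -0.003, -0.227]
contact_force: [-5.8, -1.5, 20.9]
opening: 0.0008
grip_force: 10.4
```

Position is unchanged while force rose to 21 N, so it is at the stop. A final check of the scene follows.

```bash
python3 - <<'E'
from h import *
sd=cams.read_camera("side");m=cv2.inRange(cv2.cvtColor(sd,cv2.COLOR_BGR2HSV),(5,150,80),(20,255,255))[130:200,225:320]
ys,xs=np.nonzero(m);print("orange",xs.min()+225,xs.max()+225,ys.min()+130,ys.max()+130)
cv2.imwrite("pics/s6.png",cv2.resize(sd[90:290,150:400],None,fx=3,fy=3))
s=readout.observe();print(s["time"],s["tool_pos"],s["contact_force"])
E
```

```text
orange 262 282 137 171
11.75 [0.60340183 0.17448037 0.04012473] [-6.88811429 -1.94272562 21.37158852]
```

View pics/s6.png

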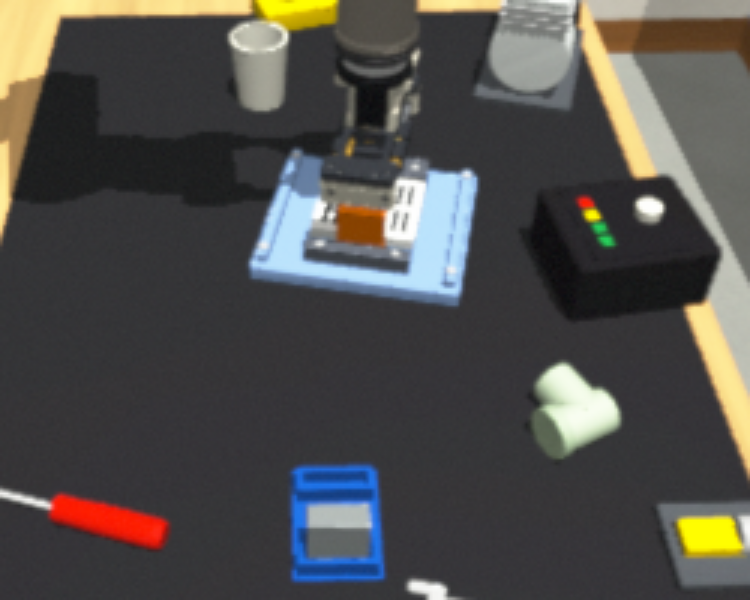

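The side view shows the spacer upright in the gap at crop (361,223), the fingers pressing the panel, and everything else in place.

```bash
python3 -c "
from cell import ticket
print(ticket.hand_in())"
```

```text
the job is handed in; nothing more can be done
None
```

The orange spacer stands upright and released in the wide gap, and I handed the job in at about 12 s with the fingers holding the panel flush at about 21 N; the hand-in returned no verdict.

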